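# Put three awning-frame bolts back on the racks of their own length

## Robot

A 7-joint arm with a two-finger parallel gripper is mounted at the origin on the work surface. World frame = base frame: x ahead of the robot, y to its left, z up, the work surface at z = 0. Lengths are in m, angles in rad, forces in N, time in s.
With the tool pointing down it reaches from about 0.425 to 0.825 m from the base axis. Payload 3.6 kg.
Tool frame: the origin (TCP) lies at the very end of the fingers, on their centre line; the grasp point (between the pads) lies manip.grip_point_offset behind it (manip.grip_point_offset is the distance from the TCP to the grasp point, in m); z points along the fingers, y is the direction in which the jaws open and shut (so a half turn about z gives the same grasp; the last joint's range is limited). The gripper opens to 93 mm and grips with 3 to 60 N. Pads are 15 mm wide; open, the fingers measure 128 mm over their backs; the gripper's body (75 mm by 188 mm) begins 65 mm behind the grasp point.
Start: joints at [-1.234, 0.615, -0.013, 1.423, 0.008, 1.103, -0.04], TCP at [0.231, 0.608, 0.219] pointing down, gripper open.
Joint ranges: [-3.12, 3.12], [-0.3, 2.06], [-1.34, 1.32], [0.26, 2.42], [-1.36, 4.5], [0.01, 1.98], [-2.84, 2.84]. Speed limits (rad/s): [2.79, 2.79, 3.14, 3.14, 3.14, 3.14, 3.14].

## Interface

Orientations are given as a unit quaternion [w, x, y, z].
In Python, from cell import manip gives the robot as it stands.
- The arm moves only by the tool drive_tool, never from a script. Its argument "rows" is one flat list of numbers, 5 for each row, row after row: the shift along the tool's x, y, z in mm, then the turn about the tool's z in rad, then the opening in per cent of the stroke, from 0 (shut) to 100 (fully open). In form: [tx, ty, tz, spin, claw, tx, ty, tz, spin, claw, ...]. A call has 1 to 20 rows; each row is the pose to reach, as a shift and turn from the pose commanded when the call began, along the tool's axes at that moment; what a row does not reach only later rows make up. A row lasts 1/10 s, in which the tool goes at most 50 mm and 8.59 degrees, less where a joint would pass 70% of its speed; a pose out of reach is approached as far as the arm can. A call with a gripper value outside its range is refused whole. The fingers move at their own pace and stop on an object; the grip force is fixed at half the most. Time passes only in rows, so rows that repeat a pose let the fingers close. It gives the time, the measured TCP pose, the force and the opening at its end, in the units of the state.
- manip.observe(): the state, without advancing time (a new reading comes with each control period).
- manip.snapshot(name): name is "scene" or "top" or "wrist"; returns the picture (384x512x3 uint8, blue, green, red); there is no depth.
- manip.calibration(name): a dict with "fx", "fy", "cx", "cy" (pixels), "rvec" (rotation vector, rad) and "tvec" (3), from world to camera coordinates, as OpenCV has them. Camera axes: x right, y down, z forward; pixel columns grow to the right and rows downward; lengths in m; the calibration is good to about 2 mm. A picture is of the moment at which its call begins: read the wrist's pose just before it. calibration takes no time and is no camera call; for the wrist camera it gives the pose at the moment of the call.
- manip.hand_in(): hands the job in, once; it reports no verdict.
The state is a dict: "time_s": time; "joint_pos": joint angles; "dq": joint speeds; "joint_efforts": joint torques, N m; "eef_pos": TCP position; "orientation": TCP orientation; "contact_force": force on the tool from outside, world axes, zero at the start; "ft_torque": the same for the moment, N m; "gripper_width": finger opening in m.
Only numpy, scipy, OpenCV 4.12 (cv2) and the standard library are available. Lean on these libraries where they do the work, as an engineer would, in place of code of your own. Each camera call takes 0.05 s, during which the arm holds its last target. There are 200 camera calls.

## Task

The three loose awning-frame bolts were put back on the wrong racks. Change them round so that each lies level, seated and centred in the single notch beside the two strapped bolts of its own length; the empty rack is handy for parking one meanwhile. Leave the spanner, the oil can and the tape measure where they are.

Things in the scene. Friction and masses are not known exactly. Their poses are not given: they have to be found in the camera images.
- bolt_short_mid (a point): loose short steel hexagon bolt, 120 mm long over all: shank 16 mm thick, dark thread on 38 mm at its -x end, hexagon head (24 mm across flats, 10 mm long) at its +x end. Point: mid-length, on its axis; x runs towards the head. 0.15 to 0.34 kg. At the start it lies level in the working notch of a wrong rack; it may roll about its axis.
- bolt_medium_mid (a point): loose medium steel hexagon bolt, 155 mm long over all: shank 16 mm thick, dark thread on 38 mm at its -x end, hexagon head (24 mm across flats, 10 mm long) at its +x end. Point: mid-length, on its axis; x runs towards the head. 0.15 to 0.34 kg. At the start it lies level in the working notch of a wrong rack; it may roll about its axis.
- bolt_long_mid (a point): loose long steel hexagon bolt, 190 mm long over all: shank 16 mm thick, dark thread on 38 mm at its -x end, hexagon head (24 mm across flats, 10 mm long) at its +x end. Point: mid-length, on its axis; x runs towards the head. 0.15 to 0.34 kg. At the start it lies level in the working notch of a wrong rack; it may roll about its axis.
- rack_short_notch (a point): fixed plywood V-rack for short bolts: two short bolts (120 mm) are strapped in its notches at y = -62 and -96 mm from this point and stay there. Point: where the axis and middle of a bolt lie when seated in the working notch (y = 0), 41 mm above the counter; x along the bolt, y across the rack, z up. Head towards either end. Rack sizes: see rack_empty_notch.
- rack_medium_notch (a point): fixed plywood V-rack for medium bolts: two medium bolts (155 mm) are strapped in its notches at y = -62 and -96 mm from this point and stay there. Point: where the axis and middle of a bolt lie when seated in the working notch (y = 0), 41 mm above the counter; x along the bolt, y across the rack, z up. Head towards either end. Rack sizes: see rack_empty_notch.
- rack_long_notch (a point): fixed plywood V-rack for long bolts: two long bolts (190 mm) are strapped in its notches at y = -62 and -96 mm from this point and stay there. Point: where the axis and middle of a bolt lie when seated in the working notch (y = 0), 41 mm above the counter; x along the bolt, y across the rack, z up. Head towards either end. Rack sizes: see rack_empty_notch.
- rack_empty_notch (a point): the same rack without bolts; point as for the others. Every rack: base 150 (x) by 142 mm, 12 thick, y from -119 to +23 mm; two notched bars along y, 8 thick, at x = -29 and 29 mm (50 mm clear between for fingers), crests 47 mm above the counter. Notch: 90-degree V, 34 mm wide at the mouth, 17 deep, bottom 30 mm above the counter; a bolt settles in it by its weight.
- spanner: bystander: a steel combination spanner (one open end, one ring end), 220 mm long, lying flat on the far part of the counter, along its x axis; the origin is on its underside, mid-length.
- oil_can: bystander: a grey round can with paper label, 56 mm across and 110 mm high, standing; the origin is the centre of its underside.
- tape: bystander: a yellow and black tape measure, 70 by 40 by 60 mm, standing; the origin is the centre of its underside.

How it is judged:
At the end, for the whole second after the job is handed in: Each loose bolt (short, medium, long) lies at rest and released in the working notch of the rack of its own length: its middle within 15 mm of the notch point along the rack, 8 mm across and 6 mm in height, its axis within 0.12 rad of the rack's; the empty rack is thus empty again (x of bolt_short_mid in the frame of rack_short_notch between -0.015 and 0.015 m and y of bolt_short_mid in the frame of rack_short_notch between -0.008 and 0.008 m and z of bolt_short_mid in the frame of rack_short_notch between -0.006 and 0.006 m and angle between the x axis of bolt_short_mid and the x axis of rack_short_notch, either way round below 0.12 rad and linear speed of each of bolt_short, bolt_medium, bolt_long below 0.02 m/s and contact force between each of bolt_short, bolt_medium, bolt_long and the fingers below 0.05 N and x of bolt_medium_mid in the frame of rack_medium_notch between -0.015 and 0.015 m and y of bolt_medium_mid in the frame of rack_medium_notch between -0.008 and 0.008 m and z of bolt_medium_mid in the frame of rack_medium_notch between -0.006 and 0.006 m and angle between the x axis of bolt_medium_mid and the x axis of rack_medium_notch, either way round below 0.12 rad and x of bolt_long_mid in the frame of rack_long_notch between -0.015 and 0.015 m and y of bolt_long_mid in the frame of rack_long_notch between -0.008 and 0.008 m and z of bolt_long_mid in the frame of rack_long_notch between -0.006 and 0.006 m and angle between the x axis of bolt_long_mid and the x axis of rack_long_notch, either way round below 0.12 rad); the robot touches nothing.
It fails at once if the spanner is moved by more than 20 mm (distance of spanner from where it was at the start of the episode above 0.02 m).
It fails at once if the oil can is moved by more than 20 mm (distance of oil_can from where it was at the start of the episode above 0.02 m).
It fails at once if the tape measure is moved by more than 20 mm (distance of tape from where it was at the start of the episode above 0.02 m).
It also fails if it takes over 112 s, if anything falls off the work surface, if the arm or the gripper's body presses on something with over 40 N, if the wrist force passes 120 N, or if a joint passes its speed limit or range.

## Working session

There is one attempt and no reset: what is moved stays moved. The work goes in short steps, Python scripts to look and compute and a tool call to move; the robot and the scene stay as the last step left them, time stands still between calls to the robot, and variables do not carry over. Pictures are saved under pics/ and viewed, about 12 in all and at most 16, crops included, and the job is handed in when it is done.

Besides the shell and the picture viewer there is one more tool, called after "Request:" as a command line: name --argument value ..., lists and objects as JSON in quotes. drive_tool: Moves the arm, as the interface text tells. Its arguments: {"type":"object","properties":{"rows":{"type":"array","items":{"type":"number"}}},"required":["rows"]}

```bash
mkdir -p pics; ls; python3 - <<'E'
from cell import manip
import cv2
print(manip.observe()); print(manip.grip_point_offset)
for n in ("scene","top","wrist"):
    c=manip.calibration(n); print(n,c)
    cv2.imwrite(f"pics/{n}0.png",manip.snapshot(n))
a=cv2.imread("pics/top0.png");cv2.imwrite("pics/top0b.png",cv2.resize(a,(800,600),interpolation=cv2.INTER_CUBIC))
E
```

```text
pics
{'time_s': 0.0, 'joint_pos': array([-1.23452323,  0.615937  , -0.01264438,  1.42490313,  0.00811265,
        1.10341133, -0.04043256]), 'dq': array([-3.09729154e-04,  1.10860175e-03, -7.78396376e-05,  6.15433726e-04,
       -1.61057602e-03,  1.38092817e-03,  4.12716584e-04]), 'joint_efforts': array([ 1.55391235e-04, -4.58942807e+01,  2.08768286e-01, -1.65750861e+01,
       -6.11825986e-02,  2.03445851e-02,  2.25645363e-04]), 'eef_pos': array([0.23036018, 0.60695167, 0.21746818]), 'orientation': array([-2.18684153e-04,  1.80362610e-01,  9.83599323e-01, -1.28580491e-03]), 'contact_force': array([ 0.25348214, -0.66976422,  0.0654502 ]), 'ft_torque': array([ 0.02874704, -0.00847592, -0.01361971]), 'gripper_width': 0.09309545820139668}
0.0188
scene {'fx': 391.5367375936625, 'fy': 391.5367375936625, 'cx': 259.28033522443803, 'cy': 190.97157380063675, 'rvec': array([ 2.55913088,  0.66864744, -0.19145261]), 'tvec': array([-0.57675387, -0.22016536,  1.13576906])}
top {'fx': 367.21202919703785, 'fy': 367.21202919703785, 'cx': 248.57375272885247, 'cy': 192.249850926801, 'rvec': array([ 2.08207139, -2.15021304,  0.21755652]), 'tvec': array([0.08122477, 0.62761785, 0.64614611])}
wrist {'fx': 304.88438380091986, 'fy': 304.88438380091986, 'cx': 256.1720075355928, 'cy': 190.80136086061876, 'rvec': array([-2.39166301, -1.65184029, -0.22494735]), 'tvec': array([-0.65032952, -0.03206337,  0.39181117])}
```

View pics/top0b.png

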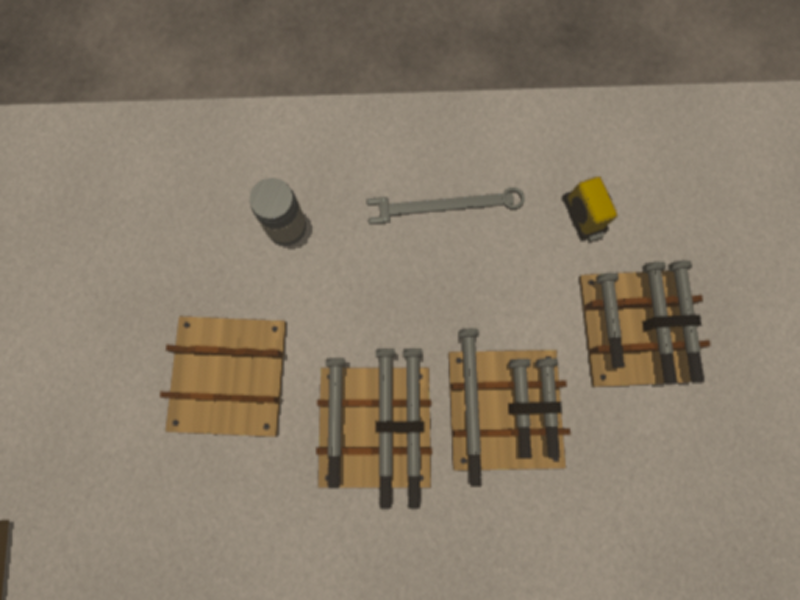

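View pics/scene0.png

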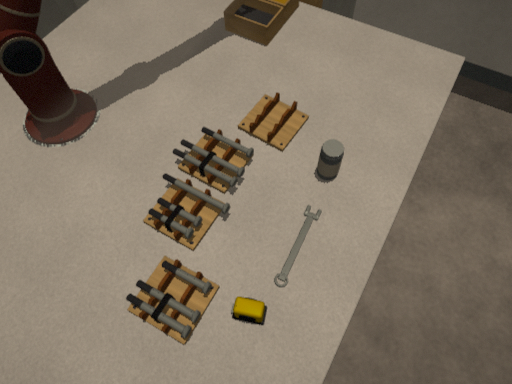

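The top view (800 px scale) shows, left to right, four racks:
- the empty rack at about (226,376)
- the long rack at (375,428), holding the medium bolt at x≈335
- the short rack at (507,410), holding the long bolt at x≈470
- the medium rack at (645,330), holding the short bolt at x≈610

All heads point up (+x). The can is at (280,210), the spanner at (445,205) and the tape at (592,208).

```bash
cat > h.py <<'E'
import numpy as np, cv2
from cell import manip
def ray(c,uv,z):
    """pixels (N,2) of camera dict c onto plane z -> (N,2)"""
    K=np.array([[c['fx'],0,c['cx']],[0,c['fy'],c['cy']],[0,0,1]])
    R=cv2.Rodrigues(c['rvec'])[0]; o=-R.T@c['tvec']
    uv=np.atleast_2d(np.float64(uv)); d=np.c_[uv,np.ones(len(uv))]@np.linalg.inv(K).T@R
    s=(z-o[2])/d[:,2]; return (o+d*s[:,None])[:,:2]
def rack(p):
    """corners order: (+x,+y),(+x,-y),(-x,-y),(-x,+y) -> notch xy, yaw"""
    m=np.array([[75,23],[75,-119],[-75,-119],[-75,23]])/1e3
    a,b=m-m.mean(0),p-p.mean(0)
    yaw=np.arctan2((a[:,0]*b[:,1]-a[:,1]*b[:,0]).sum(),(a*b).sum())
    R=np.array([[np.cos(yaw),-np.sin(yaw)],[np.sin(yaw),np.cos(yaw)]])
    t=p.mean(0)-R@m.mean(0); return t,yaw,np.abs(m@R.T+t-p).max()
E
python3 - <<'E'
from h import *
c=manip.calibration("top"); s=.64
R={'empty':[(180,318),(286,321),(277,436),(166,433)],'long':[(320,367),(431,367),(431,489),(318,487)],
'short':[(449,351),(557,350),(565,467),(453,471)],'medium':[(580,275),(690,268),(705,381),(593,386)]}
for k,v in R.items():
    p=ray(c,np.array(v)*s,.012); print(k,rack(p),np.linalg.norm(p-np.roll(p,-1,0),axis=1).round(3))
B={'med':[(336,360),(334,486)],'long':[(468,332),(475,485)],'short':[(607,275),(617,367)]}
for k,v in B.items():
    p=ray(c,np.array(v)*s,.041); d=p[0]-p[1]; print(k,p.mean(0).round(4),np.linalg.norm(d).round(4),np.arctan2(d[1],d[0]).round(3))
w=manip.calibration("wrist");Rw=cv2.Rodrigues(w['rvec'])[0];o=manip.observe()
from scipy.spatial.transform import Rotation as Ro
T=Ro.from_quat(o['orientation'],scalar_first=True).as_matrix()
print(T.round(3)); print("cam in tool",T.T@(-Rw.T@w['tvec']-o['eef_pos']), (T.T@Rw.T).round(3))
E
```

```text
empty (array([0.55084517, 0.32007311]), np.float64(-0.06848115424922976), np.float64(0.0017727048636670961)) [0.14  0.148 0.141 0.148]
long (array([0.47955781, 0.13090326]), np.float64(-0.038193357955943405), np.float64(0.001206337602165486)) [0.144 0.151 0.141 0.149]
short (array([ 0.49523925, -0.03713932]), np.float64(-0.016255555552246607), np.float64(0.0018423995508873303)) [0.141 0.147 0.141 0.151]
medium (array([ 0.59421487, -0.22379767]), np.float64(0.012208798522418088), np.float64(0.004090281263819717)) [0.149 0.151 0.145 0.148]
med [0.4852 0.131 ] 0.1509 -0.03
long [ 0.498 -0.037] 0.1851 -0.015
short [ 0.5997 -0.2216] 0.1183 -0.003
[[-0.935  0.355 -0.001]
 [ 0.355  0.935 -0.002]
 [ 0.    -0.002 -1.   ]]
cam in tool [ 0.07541732  0.00143395 -0.166898  ] [[ 0.001 -0.963 -0.27 ]
 [ 1.     0.     0.   ]
 [-0.    -0.27   0.963]]
```

```bash
cat >> h.py <<'E'
from scipy.spatial.transform import Rotation as Ro
N={'empty':(.551,.320,-.068),'long':(.480,.131,-.038),'short':(.495,-.037,-.016),'medium':(.594,-.222,.010)}
def go(x,y,z,th):
    o=manip.observe(); T=Ro.from_quat(o['orientation'],scalar_first=True).as_matrix()
    d=T.T@(np.array([x,y,z])-o['eef_pos'])*1e3
    a=np.arctan2(T[1,0],T[0,0]); s=-(np.pi+th-a); s=(s+np.pi/2)%np.pi-np.pi/2
    print('t',round(o['time_s'],2),'shift',d.round(1),'spin',round(s,3),'w',o['gripper_width'].round(4),'F',o['contact_force'].round(1),'pos',o['eef_pos'].round(4),'th',round((a-np.pi+np.pi)%(2*np.pi)-np.pi,3))
E
python3 -c "
from h import *
go(.594,-.222,.15,.01)"
```

```text
Traceback (most recent call last):
  File "h.py", line 22, in go
    print('t',round(o['time_s'],2),'shift',d.round(1),'spin',round(s,3),'w',o['gripper_width'].round(4),'F',o['contact_force'].round(1),'pos',o['eef_pos'].round(4),'th',round((a-np.pi+np.pi)%(2*np.pi)-np.pi,3))
                                                                            ^^^^^^^^^^^^^^^^^^^^^^^^
AttributeError: 'float' object has no attribute 'round'
```

```bash
sed -i "s/o\['gripper_width'\].round(4)/round(o['gripper_width'],4)/; s/(a-np.pi+np.pi)%(2\*np.pi)-np.pi/a%(2*np.pi)-np.pi/" h.py
python3 -c "
from h import *
go(.594,-.222,.15,.01)"
```

```text
t 0.15 shift [-634.1 -646.    69. ] spin -0.373 w 0.0934 F [0.3 0.4 0.4] pos [0.2304 0.6071 0.2178] th -0.363
```

Request:
drive_tool --rows '[-634,-646,30,-0.373,60,-634,-646,30,-0.373,60,-634,-646,30,-0.373,60,-634,-646,30,-0.373,60,-634,-646,30,-0.373,60,-634,-646,30,-0.373,60,-634,-646,30,-0.373,60,-634,-646,30,-0.373,60,-634,-646,30,-0.373,60,-634,-646,30,-0.373,60,-634,-646,30,-0.373,60,-634,-646,30,-0.373,60,-634,-646,30,-0.373,60,-634,-646,30,-0.373,60,-634,-646,30,-0.373,60,-634,-646,50,-0.373,60,-634,-646,69,-0.373,60,-634,-646,69,-0.373,60,-634,-646,69,-0.373,60,-634,-646,69,-0.373,60]'

```text
time_s: 2.15
eef_pos: [0.5931, -0.2238, 0.1479]
orientation: [-0.001, -0.003, 1.0, -0.0]
contact_force: [-0.5, 0.1, 0.4]
gripper_width: 0.0556
```

```bash
python3 - <<'E'
from h import *
c=manip.calibration("wrist"); a=manip.snapshot("wrist"); np.save("w1.npy",c,allow_pickle=True)
cv2.imwrite("pics/w1.png",cv2.resize(a,(800,600),interpolation=cv2.INTER_CUBIC))
go(.594,-.222,.15,.01)
E
```

```text
t 2.2 shift [-0.4 -1.1 -1.2] spin -0.001 w 0.0557 F [0.7 0.8 0. ] pos [ 0.5936 -0.2209  0.1488] th 0.009
```

View pics/w1.png

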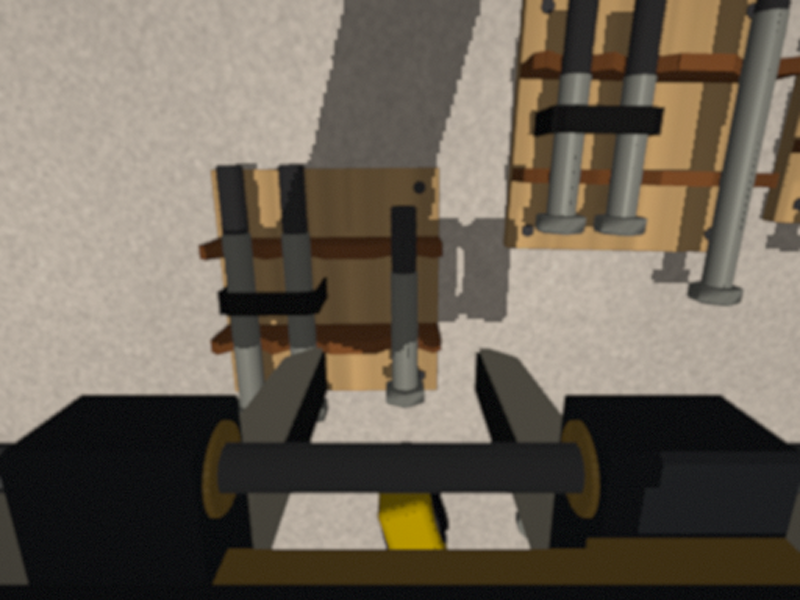

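The wrist picture (upside down, +x at the bottom) shows the medium rack. The short bolt lies in its notch from tail (404,207) to head (405,403). The visible base corners are at (438,390), (440,168) and (213,168). The bolt lies between the open fingers.

```bash
python3 - <<'E'
from h import *
c=np.load("w1.npy",allow_pickle=True).item(); s=.64
p=ray(c,np.array([(438,390),(440,168),(213,168)])*s,.012); print(p.round(4), 'base mid x',(p[0,0]+p[1,0])/2)
d=p[0]-p[1];print('yaw edge',np.arctan2(d[1],d[0]),np.linalg.norm(d), np.linalg.norm(p[1]-p[2]))
b=ray(c,np.array([(404,207),(405,403)])*s,.041); print('bolt',b.round(4),b.mean(0),np.linalg.norm(b[0]-b[1]))
# bars crest line: far and near bars on right of bolt, top edges at z=.047
print('bars',ray(c,np.array([(430,240),(430,330)])*s,.047), 'shortrack', ray(c,np.array([(510,246),(705,250)])*s,.012))
go(.594,-.222,.022,.01)
E
```

```text
[[ 0.6692 -0.1955]
 [ 0.5199 -0.1984]
 [ 0.5207 -0.3377]] base mid x 0.5945326349832962
yaw edge 0.019337583433807495 0.14937793497515042 0.1393055048760221
bolt [[ 0.5412 -0.2205]
 [ 0.664  -0.2189]] [ 0.60260625 -0.21969684] 0.1228154145255041
bars [[ 0.55898404 -0.20574289]
 [ 0.61272495 -0.2045034 ]] shortrack [[ 0.56776661 -0.15219565]
 [ 0.56954657 -0.02685316]]
t 2.2 shift [ -0.6  -1.3 126.8] spin -0.001 w 0.0557 F [0.7 0.8 0. ] pos [ 0.5936 -0.2209  0.1488] th 0.009
```

Request:
drive_tool --rows '[-6,2,40,0,60,-6,2,80,0,60,-6,2,105,0,60,-6,2,118,0,60,-6,2,125,0,60,-6,2,125,0,60,-6,2,125,0,60]'

```text
time_s: 2.9
eef_pos: [0.6013, -0.2191, 0.0263]
orientation: [0.001, -0.005, 1.0, -0.0]
contact_force: [-0.7, -0.4, -0.3]
gripper_width: 0.0558
```

Request:
drive_tool --rows '[0,0,0,0,0,0,0,0,0,0,0,0,0,0,0,0,0,0,0,0,0,0,0,0,0,0,0,0,0,0,0,0,0,0,0,0,0,0,0,0]'

```text
time_s: 3.7
eef_pos: [0.6002, -0.2217, 0.025]
orientation: [0.0, -0.004, 1.0, -0.002]
contact_force: [0.1, -5.5, 0.4]
gripper_width: 0.0151
```

```bash
python3 -c "
from h import *
go(.600,-.220,.022,.01)"
```

```text
t 3.7 shift [0.2 1.7 3. ] spin -0.001 w 0.0151 F [ 0.1 -5.5  0.4] pos [ 0.6002 -0.2217  0.025 ] th 0.009
```

Request:
drive_tool --rows '[0,0,-15,0,0,0,0,-45,0,0,0,0,-80,0,0,2,20,-100,0,0,5,55,-100,0.01,0,8,100,-100,0.02,0,12,145,-100,0.03,0,16,190,-100,0.04,0,20,235,-100,0.05,0,24,280,-100,0.06,0,28,325,-100,0.07,0,32,370,-100,0.077,0,36,415,-100,0.077,0,40,460,-100,0.077,0,42,495,-100,0.077,0,43,520,-100,0.077,0,44,535,-100,0.077,0,44,542,-100,0.077,0,44,542,-100,0.077,0,44,542,-100,0.077,0]'

```text
time_s: 5.7
eef_pos: [0.551, 0.3201, 0.1246]
orientation: [-0.0, 0.035, 0.999, -0.001]
contact_force: [-0.7, -0.7, -1.7]
gripper_width: 0.0151
```

```bash
python3 - <<'E'
from h import *
c=manip.calibration("wrist"); a=manip.snapshot("wrist"); np.save("w2.npy",c,allow_pickle=True)
cv2.imwrite("pics/w2.png",cv2.resize(a,(800,600),interpolation=cv2.INTER_CUBIC))
go(.551,.32,.025,-.068)
E
```

```text
t 5.75 shift [ 0.1  0.3 99.7] spin -0.002 w 0.0152 F [ 0.4 -0.3 -2.2] pos [0.5512 0.3198 0.1247] th -0.07
```

View pics/w2.png

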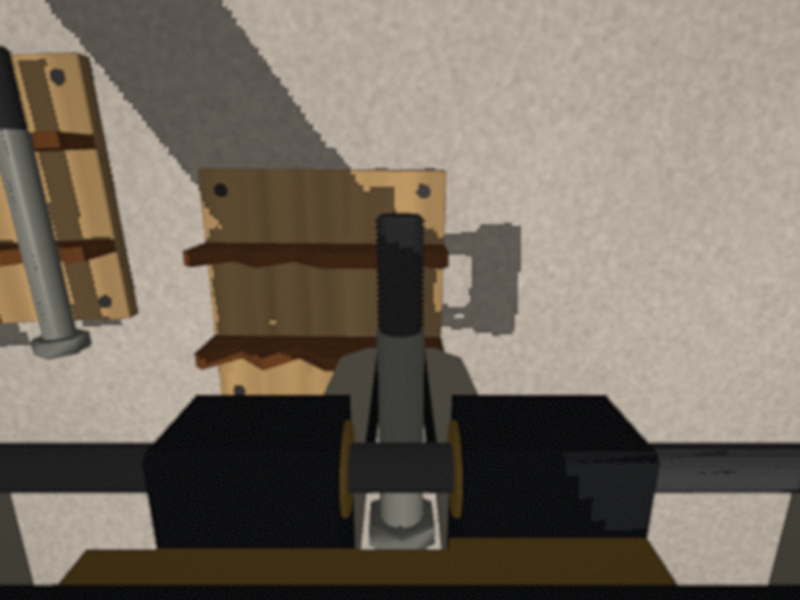

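The short bolt is held level. Below it, the empty rack's base corners are at (445,170), (200,168) and about (222,394). The +y edge of the neighbouring long rack runs from (85,54) to (136,315).

```bash
python3 - <<'E'
from h import *
c=np.load("w2.npy",allow_pickle=True).item(); s=.64
p=ray(c,np.array([(445,170),(200,168),(222,396)])*s,.012); print(p.round(4))
d=p[0]-p[1];e=p[2]-p[1]
print('len',np.linalg.norm(d),np.linalg.norm(e),'yaw',np.arctan2(-d[0],d[1]),np.arctan2(e[1],e[0]))
for th in(-.068,-.06):
    u=np.array([np.cos(th),np.sin(th)]);v=np.array([-u[1],u[0]])
    print('notch from c0',p[0]+.075*u-.023*v,'from c1',p[1]+.075*u+.119*v)
q=ray(c,np.array([(85,54),(136,315)])*s,.012);d=q[1]-q[0];th=np.arctan2(d[1],d[0]);u=d/np.linalg.norm(d);v=np.array([-u[1],u[0]])
print('long rack len',np.linalg.norm(d),'yaw',th,'notch',q.mean(0)-.023*v)
print('bolt tail z=.14', ray(c,np.array([(400,218)])*s,.1405))
E
```

```text
[[0.481  0.3517]
 [0.4704 0.2133]
 [0.6123 0.2016]]
len 0.1387916804687272 0.14235266216494838 yaw -0.07646803278034939 -0.08211325274606811
notch from c0 [0.55428068 0.32366569] from c1 [0.55332645 0.32695142]
notch from c0 [0.55450268 0.32425269] from c1 [0.55241478 0.32761107]
long rack len 0.14613792117750465 yaw -0.03210805253788078 notch [0.48043263 0.13741384]
bolt tail z=.14 [[0.49246045 0.32567545]]
```

Request:
drive_tool --rows '[-1,2,30,0,0,-1,2,60,0,0,-1,2,80,0,0,-1,2,90,0,0,-1,2,95,0,0,-1,2,98,0,0,-1,2,98,0,0]'

```text
time_s: 6.45
eef_pos: [0.5524, 0.3242, 0.0274]
orientation: [0.001, 0.034, 0.999, 0.0]
contact_force: [-0.7, 0.1, -1.4]
gripper_width: 0.0152
```

Request:
drive_tool --rows '[0,0,2,0,0,0,0,2,0,0,0,0,2,0,60,0,0,2,0,60,0,0,2,0,60,0,0,2,0,60,0,0,-40,0,60,0,0,-90,0,60,25,-90,-120,-0.036,60,54,-193,-120,-0.036,60,54,-193,-120,-0.036,60,54,-193,-120,-0.036,60,54,-193,-120,-0.036,60,54,-193,-120,-0.036,60,54,-193,-120,-0.036,60]'

```text
time_s: 7.95
eef_pos: [0.4856, 0.137, 0.1468]
orientation: [0.0, 0.014, 1.0, 0.001]
contact_force: [-0.2, 0.6, -0.3]
gripper_width: 0.0557
```

```bash
python3 - <<'E'
from h import *
c=manip.calibration("wrist"); a=manip.snapshot("wrist"); np.save("w3.npy",c,allow_pickle=True)
cv2.imwrite("pics/w3.png",cv2.resize(a,(800,600),interpolation=cv2.INTER_CUBIC))
go(.485,.133,.024,-.034)
E
```

```text
t 8.0 shift [  0.5  -4.6 122.6] spin 0.006 w 0.0561 F [ 0.2 -0.   0.3] pos [0.4855 0.1374 0.1466] th -0.028
```

View pics/w3.png

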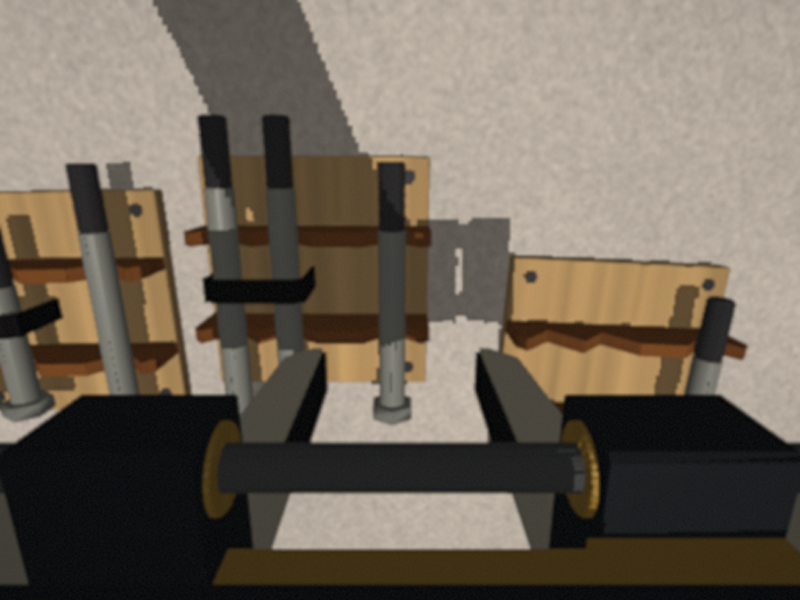

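The medium bolt lies in the long rack from tail (392,165) to head (391,420). That rack's corners are at (429,157), (200,157) and (425,381). The short bolt is parked in the empty rack at (715,330). The short rack, holding the long bolt with its tail at (82,166), is on the left with its +y edge from (160,190) to (188,392).

```bash
cat >> h.py <<'E'
def meas(c,A,B,C,t,h,s=.64):
    """A=(-x,+y) B=(-x,-y) C=(+x,+y) corners (or None), t/h bolt ends, in 800 px picture"""
    a,cc=ray(c,np.array([A,C])*s,.012); e=cc-a; th=np.arctan2(e[1],e[0]); u=e/np.linalg.norm(e); v=np.array([-u[1],u[0]])
    print('edge',np.linalg.norm(e).round(4),'yaw',th.round(3),'notch',((a+cc)/2-.023*v).round(4))
    if B: 
        b=ray(c,np.array(B)*s,.012)[0]; d=a-b; print('width',np.linalg.norm(d).round(4),'yaw',np.arctan2(-d[0],d[1]).round(3),'notch from B',(b+.075*u+.119*v).round(4))
    if t:
        p=ray(c,np.array([t,h])*s,.041); d=p[1]-p[0]; print('bolt',p.mean(0).round(4),np.linalg.norm(d).round(4),np.arctan2(d[1],d[0]).round(3),p.round(4).tolist())
E
python3 - <<'E'
from h import *
c=np.load("w3.npy",allow_pickle=True).item()
meas(c,(429,157),(200,157),(425,381),(392,165),(391,420))
E
```

```text
edge 0.1486 yaw -0.031 notch [0.4806 0.1332]
width 0.1389 yaw -0.028 notch from B [0.4817 0.1362]
bolt [0.4897 0.1334] 0.1573 -0.037 [[0.4111, 0.1363], [0.5683, 0.1305]]
```

Request:
drive_tool --rows '[-1.5,-4.5,40,0,60,-1.5,-4.5,80,0,60,-1.5,-4.5,105,0,60,-1.5,-4.5,118,0,60,-1.5,-4.5,122,0,60,-1.5,-4.5,122,0,60,-1.5,-4.5,122,0,0,-1.5,-4.5,122,0,0,-1.5,-4.5,122,0,0,-1.5,-4.5,122,0,0,-1.5,-4.5,122,0,0,-1.5,-4.5,122,0,0,-1.5,-4.5,122,0,0]'

```text
time_s: 9.3
eef_pos: [0.4866, 0.1319, 0.0249]
orientation: [0.0, 0.015, 1.0, 0.001]
contact_force: [-1.1, 2.5, 1.7]
gripper_width: 0.0151
```

```bash
python3 -c "
from h import *
go(.592,-.222,.125,.010)"
```

```text
t 9.3 shift [-116.  -350.4 -100.5] spin -0.04 w 0.0151 F [-1.1  2.5  1.7] pos [0.4866 0.1319 0.0249] th -0.03
```

Request:
drive_tool --rows '[0,0,-15,0,0,0,0,-45,0,0,0,0,-80,0,0,-8,-20,-100,0,0,-20,-55,-100,-0.01,0,-34,-100,-100,-0.02,0,-48,-145,-100,-0.03,0,-63,-190,-100,-0.04,0,-78,-235,-100,-0.04,0,-93,-280,-100,-0.04,0,-106,-315,-100,-0.04,0,-114,-340,-100,-0.04,0,-117,-349.5,-100,-0.04,0,-117,-349.5,-100,-0.04,0,-117,-349.5,-100,-0.04,0]'

```text
time_s: 10.8
eef_pos: [0.5919, -0.2197, 0.1241]
orientation: [-0.001, -0.006, 1.0, 0.001]
contact_force: [1.6, 0.7, -1.8]
gripper_width: 0.0149
```

```bash
python3 - <<'E'
from h import *
c=manip.calibration("wrist"); a=manip.snapshot("wrist"); np.save("w4.npy",c,allow_pickle=True)
cv2.imwrite("pics/w4.png",cv2.resize(a,(800,600),interpolation=cv2.INTER_CUBIC))
go(.593,-.221,.025,.012)
E
```

```text
t 10.85 shift [-0.9 -2.1 99.3] spin 0.0 w 0.0151 F [-0.7  0.4 -1.6] pos [ 0.5922 -0.2192  0.1243] th 0.012
```

View pics/w4.png

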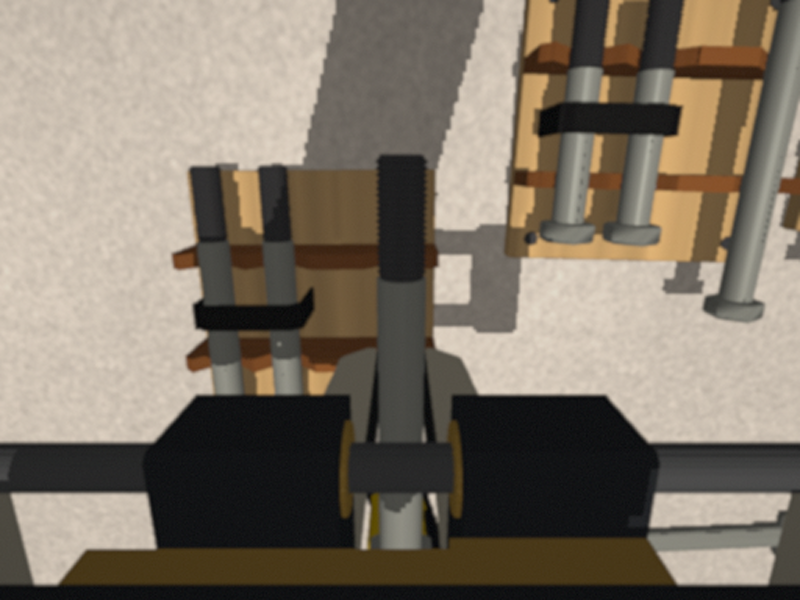

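The medium bolt is held over the medium rack with its tail at (401,157). The strapped tails are at (205,168) and (274,168), and the base corners are at (435,171) and (190,171).

```bash
python3 - <<'E'
from h import *
c=np.load("w4.npy",allow_pickle=True).item();s=.64
print('held tail',ray(c,np.array([(401,157)])*s,.141),'strapped',ray(c,np.array([(205,168),(274,168)])*s,.041),'corners',ray(c,np.array([(435,171),(190,171)])*s,.012))
E
```

```text
held tail [[ 0.51493456 -0.21889021]] strapped [[ 0.51981423 -0.31763028]
 [ 0.51940761 -0.28274086]] corners [[ 0.52022282 -0.19908387]
 [ 0.5218359  -0.33765249]]
```

Request:
drive_tool --rows '[-3,-2.5,30,0,0,-3,-2.5,60,0,0,-3,-2.5,80,0,0,-3,-2.5,90,0,0,-3,-2.5,95,0,0,-3,-2.5,98,0,0,-3,-2.5,99.5,0,0,-3,-2.5,99.5,0,0]'

```text
time_s: 11.65
eef_pos: [0.5962, -0.2238, 0.0268]
orientation: [0.001, -0.005, 1.0, 0.0]
contact_force: [-2.8, 1.5, 3.2]
gripper_width: 0.0151
```

```bash
python3 -c "
from h import *
go(.500,-.038,.145,-.015)"
```

```text
t 11.65 shift [  94.2  186.8 -118.2] spin 0.025 w 0.0151 F [-2.8  1.5  3.2] pos [ 0.5962 -0.2238  0.0268] th 0.01
```

Request:
drive_tool --rows '[0,0,0,0,60,0,0,0,0,60,0,0,0,0,60,0,0,0,0,60,0,0,-40,0,60,0,0,-90,0,60,47,93,-118,0.025,60,94,186,-118,0.025,60,94,186,-118,0.025,60,94,186,-118,0.025,60,94,186,-118,0.025,60,94,186,-118,0.025,60,94,186,-118,0.025,60]'

```text
time_s: 12.95
eef_pos: [0.5008, -0.0412, 0.1433]
orientation: [0.001, 0.009, 1.0, -0.001]
contact_force: [-0.3, 0.2, 0.6]
gripper_width: 0.0558
```

```bash
python3 - <<'E'
from h import *
c=manip.calibration("wrist"); a=manip.snapshot("wrist"); np.save("w5.npy",c,allow_pickle=True)
cv2.imwrite("pics/w5.png",cv2.resize(a,(800,600),interpolation=cv2.INTER_CUBIC))
go(.5,-.038,.024,-.015)
E
```

```text
t 13.0 shift [  1.1   4.  119.2] spin -0.004 w 0.0558 F [ 0.3 -0.2  0.3] pos [ 0.5009 -0.0418  0.1432] th -0.019
```

View pics/w5.png

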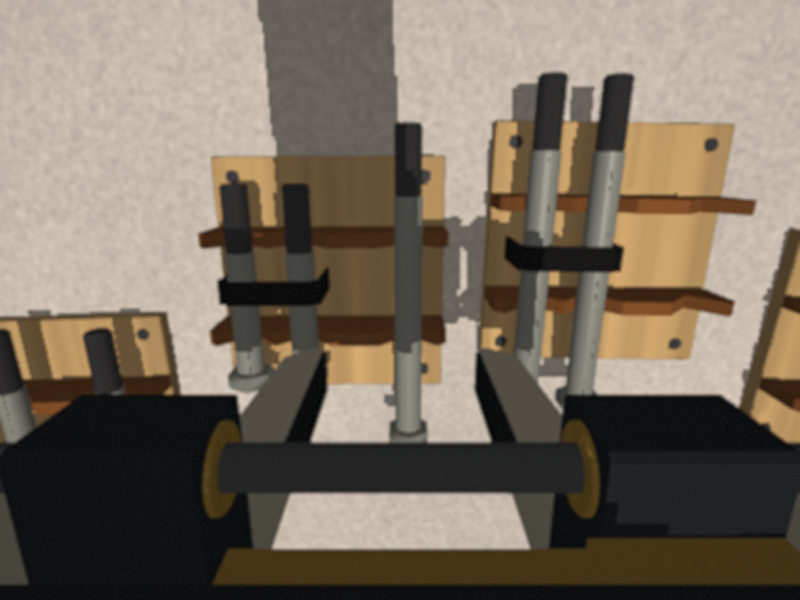

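The long bolt in the short rack has its tail at (407,124) and its head mostly hidden at (408,440). The rack corners are at (444,156), (212,156) and (440,384), with the strapped short tails at (235,185) and (296,185). The long rack has corners at (734,125), (493,122) and (689,359), and strapped long tails at (553,75) and (619,76). The medium bolt sits in the medium rack with its tail at (100,332).

```bash
python3 - <<'E'
from h import *
c=np.load("w5.npy",allow_pickle=True).item();s=.64
meas(c,(444,156),(212,156),(440,384),(407,124),(408,442))
print('strapped short',ray(c,np.array([(235,185),(296,185)])*s,.041)+[.06,0])
print('long rack');meas(c,(734,125),(493,122),(689,359),None,None)
print('strapped long',ray(c,np.array([(553,75),(619,76)])*s,.041)+[.095,0])
E
```

```text
edge 0.1497 yaw -0.01 notch [ 0.4964 -0.0361]
width 0.1392 yaw -0.017 notch from B [ 0.4956 -0.0333]
bolt [ 0.5016 -0.0356] 0.1922 -0.01 [[0.4055, -0.0347], [0.5977, -0.0365]]
strapped short [[ 0.49552587 -0.12973044]
 [ 0.49609075 -0.09614658]]
long rack
edge 0.1486 yaw -0.031 notch [0.4807 0.1331]
width 0.142 yaw -0.029 notch from B [0.4817 0.133 ]
strapped long [[0.4778836  0.04130313]
 [0.47894628 0.07552923]]
```

Request:
drive_tool --rows '[1,5.5,40,0,60,1,5.5,80,0,60,1,5.5,103,0,60,1,5.5,115,0,60,1,5.5,119,0,60,1,5.5,119,0,60,1,5.5,119,0,0,1,5.5,119,0,0,1,5.5,119,0,0,1,5.5,119,0,0,1,5.5,119,0,0,1,5.5,119,0,0,1,5.5,119,0,0]'

```text
time_s: 14.3
eef_pos: [0.4991, -0.037, 0.0245]
orientation: [0.0, 0.009, 1.0, -0.002]
contact_force: [0.0, -4.0, 1.9]
gripper_width: 0.0152
```

```bash
python3 -c "
from h import *
go(.480,.1325,.125,-.031)"
```

```text
t 14.3 shift [  22.1  168.8 -101.1] spin 0.013 w 0.0152 F [ 0.  -4.   1.9] pos [ 0.4991 -0.037   0.0245] th -0.018
```

Request:
drive_tool --rows '[0,0,-15,0,0,0,0,-45,0,0,0,0,-80,0,0,3,20,-100,0,0,8,60,-101,0.006,0,14,105,-101,0.013,0,19,140,-101,0.013,0,21,160,-101,0.013,0,22,167.5,-101,0.013,0,22,167.5,-101,0.013,0,22,167.5,-101,0.013,0]'

```text
time_s: 15.4
eef_pos: [0.4794, 0.1319, 0.1249]
orientation: [-0.0, 0.015, 1.0, -0.001]
contact_force: [-0.5, -0.6, -2.7]
gripper_width: 0.0151
```

```bash
python3 - <<'E'
from h import *
c=manip.calibration("wrist"); a=manip.snapshot("wrist"); np.save("w6.npy",c,allow_pickle=True)
cv2.imwrite("pics/w6.png",cv2.resize(a,(800,600),interpolation=cv2.INTER_CUBIC))
go(.480,.1325,.0255,-.031)
E
```

```text
t 15.45 shift [-0.4  1.1 99.4] spin -0.001 w 0.015 F [-0.7 -0.2 -1.7] pos [0.4796 0.1316 0.1249] th -0.032
```

View pics/w6.png

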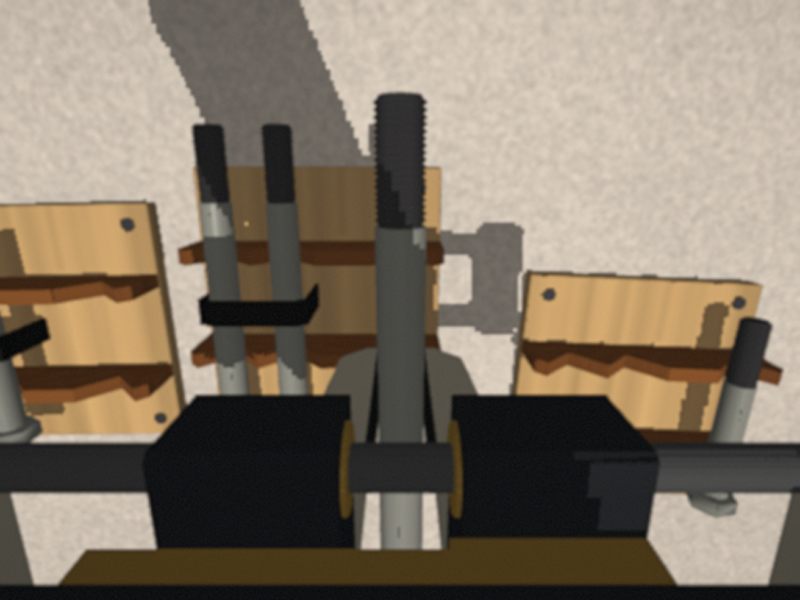

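The long bolt is held over the long rack with its tail at (400,95). The strapped tails are at (208,126) and (277,126), and the rack corners at (441,168) and (194,168). The short bolt is parked with its tail at (757,322).

```bash
python3 - <<'E'
from h import *
c=np.load("w6.npy",allow_pickle=True).item();s=.64;th=-.031
u=np.array([np.cos(th),np.sin(th)]);v=np.array([-u[1],u[0]])
print('held mid',ray(c,np.array([(400,95)])*s,.141)+.095*u)
p=ray(c,np.array([(208,126),(277,126)])*s,.041)+.095*u; print('strapped->notch',p+np.array([[.096],[.062]])*v)
p=ray(c,np.array([(441,168),(194,168)])*s,.012)+.075*u; print('corners->notch',p+np.array([[-.023],[.119]])*v)
E
```

```text
held mid [[0.47996634 0.13337932]]
strapped->notch [[0.48122702 0.13372442]
 [0.48121675 0.13402142]]
corners->notch [[0.48144338 0.1332882 ]
 [0.4816024  0.13524531]]
```

Held middle and notch agree to about 1.5 mm; lower with a small correction.

Request:
drive_tool --rows '[-1.5,0.5,30,0,0,-1.5,0.5,60,0,0,-1.5,0.5,80,0,0,-1.5,0.5,90,0,0,-1.5,0.5,95,0,0,-1.5,0.5,98,0,0,-1.5,0.5,100,0,0,-1.5,0.5,100,0,0]'

```text
time_s: 16.25
eef_pos: [0.4819, 0.1336, 0.0261]
orientation: [0.001, 0.015, 1.0, -0.0]
contact_force: [-0.3, -1.5, -0.5]
gripper_width: 0.0149
```

```bash
python3 -c "
from h import *
go(.5525,.323,.120,-.07)"
```

```text
t 16.25 shift [-65.2 191.4 -93.9] spin 0.04 w 0.0149 F [-0.3 -1.5 -0.5] pos [0.4819 0.1336 0.0261] th -0.03
```

Request:
drive_tool --rows '[0,0,1,0,0,0,0,1,0,60,0,0,1,0,60,0,0,1,0,60,0,0,1,0,60,0,0,-40,0,60,0,0,-90,0,60,-32,93,-94,0.04,60,-65,191,-94,0.04,60,-65,191,-94,0.04,60,-65,191,-94,0.04,60,-65,191,-94,0.04,60,-65,191,-94,0.04,60]'

```text
time_s: 17.55
eef_pos: [0.5507, 0.325, 0.1183]
orientation: [-0.001, 0.033, 0.999, -0.0]
contact_force: [1.0, -1.5, -0.4]
gripper_width: 0.0559
```

```bash
python3 - <<'E'
from h import *
c=manip.calibration("wrist"); a=manip.snapshot("wrist"); np.save("w7.npy",c,allow_pickle=True)
cv2.imwrite("pics/w7.png",cv2.resize(a,(800,600),interpolation=cv2.INTER_CUBIC))
go(.5525,.323,.0245,-.07)
E
```

```text
t 17.6 shift [-1.6  0.6 94. ] spin 0.002 w 0.0558 F [-0.7 -0.3 -0.4] pos [0.551  0.3227 0.1185] th -0.068
```

View pics/w7.png

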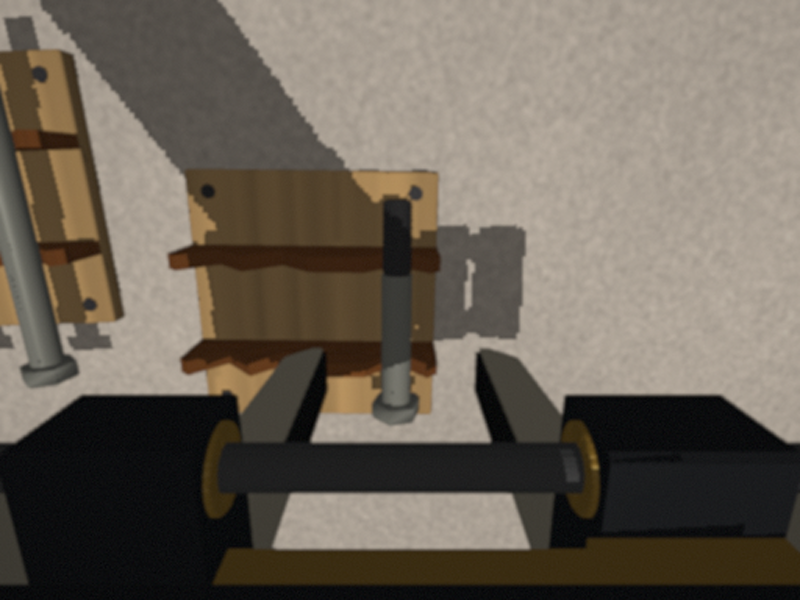

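The short bolt is seated level in the empty rack, from tail (397,201) to head (396,420), and it is between the open fingers.

```bash
python3 - <<'E'
from h import *
c=np.load("w7.npy",allow_pickle=True).item()
meas(c,(438,172),(187,171),(432,412),(397,201),(396,418))
E
```

```text
edge 0.1481 yaw -0.069 notch [0.5536 0.324 ]
width 0.1391 yaw -0.069 notch from B [0.5548 0.3268]
bolt [0.5544 0.3243] 0.1221 -0.071 [[0.4935, 0.3287], [0.6153, 0.3199]]
```

Request:
drive_tool --rows '[-1.5,-0.5,40,0,60,-1.5,-0.5,70,0,60,-1.5,-0.5,86,0,60,-1.5,-0.5,92,0,60,-1.5,-0.5,94,0,60,-1.5,-0.5,94,0,60,-1.5,-0.5,94,0,0,-1.5,-0.5,94,0,0,-1.5,-0.5,94,0,0,-1.5,-0.5,94,0,0,-1.5,-0.5,94,0,0,-1.5,-0.5,94,0,0,-1.5,-0.5,94,0,0]'

```text
time_s: 18.9
eef_pos: [0.553, 0.3225, 0.0252]
orientation: [-0.0, 0.034, 0.999, -0.0]
contact_force: [-0.3, -0.1, 1.0]
gripper_width: 0.0149
```

```bash
python3 -c "
from h import *
go(.495,-.037,.125,-.015)"
```

```text
t 18.9 shift [  33.1 -362.7  -99.7] spin -0.054 w 0.0149 F [-0.3 -0.1  1. ] pos [0.553  0.3225 0.0252] th -0.069
```

Request:
drive_tool --rows '[0,0,-15,0,0,0,0,-45,0,0,0,0,-80,0,0,2,-20,-100,0,0,5,-55,-100,-0.01,0,9,-100,-100,-0.02,0,13,-145,-100,-0.03,0,17,-190,-100,-0.04,0,21,-235,-100,-0.05,0,26,-285,-100,-0.054,0,30,-325,-100,-0.054,0,32,-350,-100,-0.054,0,33,-362.5,-100,-0.054,0,33,-362.5,-100,-0.054,0,33,-362.5,-100,-0.054,0]'

```text
time_s: 20.4
eef_pos: [0.4956, -0.0348, 0.1254]
orientation: [0.0, 0.006, 1.0, 0.001]
contact_force: [-0.1, 0.2, -1.4]
gripper_width: 0.015
```

```bash
python3 - <<'E'
from h import *
c=manip.calibration("wrist"); a=manip.snapshot("wrist"); np.save("w8.npy",c,allow_pickle=True)
cv2.imwrite("pics/w8.png",cv2.resize(a,(800,600),interpolation=cv2.INTER_CUBIC))
go(.495,-.037,.0255,-.015)
E
```

```text
t 20.45 shift [ 0.7 -2.9 99.8] spin 0.004 w 0.015 F [-0.1 -0.2 -2.4] pos [ 0.4957 -0.0343  0.1253] th -0.011
```

View pics/w8.png

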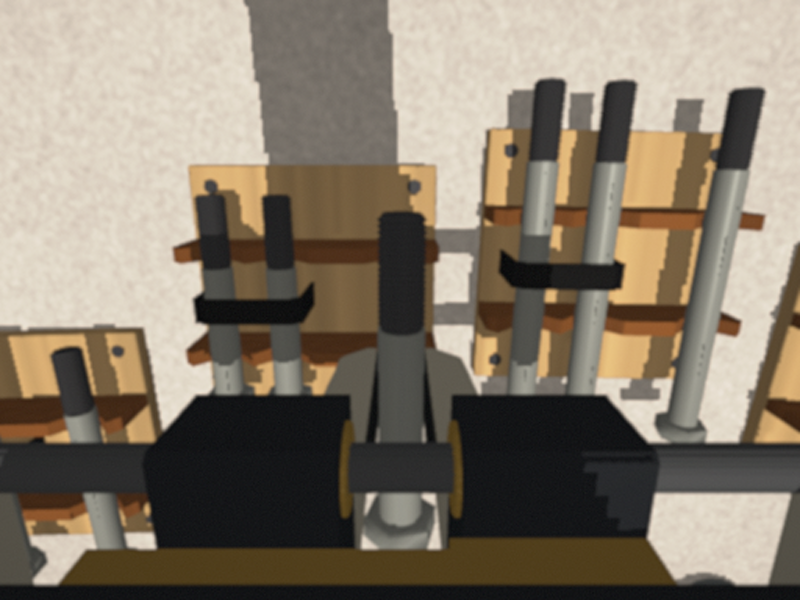

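The long bolt now sits in the long rack, tail (745,92), level with the strapped tails at (549,82) and (620,83). The short bolt is held with its tail at (401,214). The strapped short tails are at (210,197) and (277,197), and the rack corners at (436,167) and (190,166).

```bash
python3 - <<'E'
from h import *
c=np.load("w8.npy",allow_pickle=True).item();s=.64;th=-.013
u=np.array([np.cos(th),np.sin(th)]);v=np.array([-u[1],u[0]])
print('held mid',ray(c,np.array([(401,215)])*s,.141)+.06*u)
p=ray(c,np.array([(210,197),(277,197)])*s,.041)+.06*u; print('strapped->notch',p+np.array([[.096],[.062]])*v)
p=ray(c,np.array([(436,167),(190,166)])*s,.012)+.075*u; print('corners->notch',p+np.array([[-.023],[.119]])*v)
print('long tails',ray(c,np.array([(549,82),(620,83),(745,92)])*s,.041))
E
```

```text
held mid [[ 0.49611623 -0.03308442]]
strapped->notch [[ 0.49713294 -0.03552403]
 [ 0.49711901 -0.03490988]]
corners->notch [[ 0.49726411 -0.0358955 ]
 [ 0.49685086 -0.03330451]]
long tails [[0.38320481 0.04055322]
 [0.38407051 0.07513398]
 [0.38887042 0.1367357 ]]
```

Request:
drive_tool --rows '[-1,-2,30,0,0,-1,-2,60,0,0,-1,-2,80,0,0,-1,-2,90,0,0,-1,-2,95,0,0,-1,-2,98,0,0,-1,-2,100.5,0,0,-1,-2,100.5,0,0]'

```text
time_s: 21.25
eef_pos: [0.4971, -0.0376, 0.0256]
orientation: [0.001, 0.007, 1.0, 0.001]
contact_force: [-0.2, 1.9, -0.3]
gripper_width: 0.0148
```

Request:
drive_tool --rows '[0,0,0,0,60,0,0,0,0,60,0,0,0,0,60,0,0,0,0,60,0,0,-40,0,60,0,0,-90,0,60,0,0,-140,0,60,0,60,-170,0,60,0,120,-180,0,60,0,180,-180,0,60,0,240,-180,0,60,0,300,-180,0,60,-10,360,-180,0,60,0,420,-180,0,60,60,480,-180,0,60,120,500,-180,0,60,120,500,-180,0,60,120,500,-180,0,60,120,500,-180,0,60]'

```text
time_s: 23.15
eef_pos: [0.3747, 0.4707, 0.2043]
orientation: [-0.003, 0.0, 1.0, 0.002]
contact_force: [-0.5, 0.1, 0.1]
gripper_width: 0.0556
```

```bash
python3 - <<'E'
from h import *
go(.495,-.037,.0255,-.015)
a=manip.snapshot("top"); cv2.imwrite("pics/top1.png",cv2.resize(a,(800,600),interpolation=cv2.INTER_CUBIC))
E
```

```text
t 23.15 shift [-121.4 -508.6  175.6] spin 0.015 w 0.0556 F [-0.5  0.1  0.1] pos [0.3747 0.4707 0.2043] th 0.0
```

View pics/top1.png

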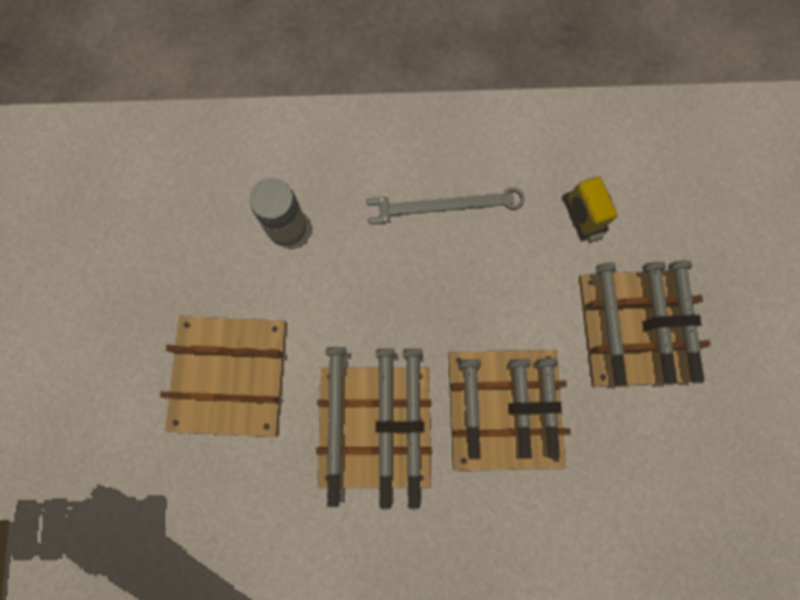

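Each loose bolt lies beside the two strapped bolts of its own length, with its ends within about 3 px (4 mm) of theirs: long at x≈335, short at x≈470, medium at x≈612. The can, spanner and tape are at the same pixels as at the start, and the empty rack is clear.

```bash
python3 - <<'E'
from h import *
c=manip.calibration("top");s=.64
for k,n,h,t in(('long','long',(337,348),(334,505)),('short','short',(469,362),(474,457)),('medium','medium',(606,265),(619,384))):
    p=ray(c,np.array([h,t])*s,.041);d=p[0]-p[1];x,y,th=N[n];e=p.mean(0)-[x,y]
    print(k,'len',np.linalg.norm(d).round(3),'off mm',(e*1e3).round(1),'dyaw',(np.arctan2(d[1],d[0])-th).round(3))
print(manip.hand_in())
E
```

```text
long len 0.188 off mm [ 1.9 -0.6] dyaw 0.005
short len 0.115 off mm [0.3 0.1] dyaw 0.008
medium len 0.153 off mm [1.9 0.2] dyaw -0.013
the job is handed in; nothing more can be done
None
```

All three bolts are now on the racks of their own length, and I've handed the job in; it took about 23 s of the 112 s allowed. I parked the short bolt on the empty rack, moved the medium bolt to the medium rack and the long bolt to the long rack, then put the short bolt on the short rack.

- **Final check (top camera):** each bolt's middle is within 2 mm of its notch point along the rack and 1 mm across, and its axis within 0.013 rad. Height wasn't measured on its own; the picture shows each bolt lying in its notch.
- **Surroundings:** the empty rack is clear, the arm is well away with the gripper open, and the spanner, can and tape show at the same pixels as at the start.
- **Disagreements:** the wrist and top cameras differed by 1 to 4 mm in y. The last wrist picture put the long bolt about 3 mm off centre along the rack, against about 2 mm from the top camera; both are within the 15 mm limit. No check failed.

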